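Close the plate incubator's falling hood without a slam

ROBOT

A 6-joint arm with a two-finger parallel gripper is mounted at the origin on a cart in front of the work surface, level with it; the furniture and walls round the work are solid. World frame = base frame: x ahead of the robot, y to its left, z up, the work surface at z = 0. Lengths are in m, angles in rad, forces in N, time in s.
With the tool pointing down it reaches from about 0.25 to 0.8 m from the base axis. Payload 8.5 kg.
Tool frame: the origin (TCP) lies midway between the tips of the shut fingers; the grasp point (between the pads) lies 19 mm behind it; z points along the fingers, y is the line along which they close (so a half turn about z gives the same grasp; the last joint's range is limited). The gripper opens to 85 mm and grips with 20 to 120 N. Pads are 22 mm wide; open, the fingers measure 114 mm over their backs; the gripper's body (76 mm by 85 mm) begins 54 mm behind the grasp point. The pads swing forward as they close: fully open they stand 13 mm farther back than shut.
Start: joints at [-1.111, 0.238, -0.013, 1.319, 0, 1.571], TCP at [0.233, -0.47, 0.231] pointing down, gripper open.
Joint ranges: [-2.66, 2.66], [-1.03, 1.9], [-1.14, 1.46], [-1.82, 2.27], [-1.45, 1.34], [-3.14, 3.14]. Speed limits (rad/s): [2.22, 2.22, 2.79, 3.14, 3.14, 3.14].

INTERFACE

Orientations are given as a unit quaternion [x, y, z, w].
In Python, from bench import get_state, read_camera, close_job, look_for, regions_of gives the robot as it stands. The module is installed in compiled form; this text tells all that it offers.
- The arm moves only by the shell command python3 -m creep 'ROWS' [OPENING] [FORCE]. ROWS is JSON, a list of rows, each a list of 2 entries, a list of its own where there are three numbers: the shift along the tool's x, y, z in mm, then the turn about the tool's z in rad. In form: [[[dx, dy, dz], yaw], ...]. A call has 1 to 8 rows; each row shifts and turns the commanded pose from where the row before left it, along the tool's axes as they then stand; what a row does not reach is not made up. A row lasts 1/10 s, in which the tool goes at most 50 mm and 8.59 degrees, less where a joint would pass 70% of its speed; a pose out of reach is approached as far as the arm can. A call with a gripper value outside its range is refused whole. OPENING is the opening, from 0 (shut) to 1 (fully open), set as the call begins (- or left out, the last holds). The fingers move at their own pace and stop on an object; FORCE is the grip in N (left out, the last holds). Time passes only in rows, so rows that do not move let the fingers close. It gives the time, the measured TCP pose, the force, the opening and the grip force at its end, in the units of the state.
- get_state(): the state, without advancing time (a new reading comes with each control period).
- read_camera(name): name is "scene" or "side" or "wrist"; returns a dict with "pixels" (480x640x3 uint8, red, green, blue), "vfov" (degrees; the focal length in pixels is half the picture's height over the tangent of half this angle, whatever the lens; pixels are square), "cx", "cy" (the principal point, pixels), "R" (3x3) and "t" (3): a world point X has camera coordinates R X + t; the wrist camera has in their place "tool_from_camera" (4x4, takes a point from camera to tool coordinates, whose origin is the TCP and whose axes are the flange's). Camera axes: x right, y down, z forward; pixel columns grow to the right and rows downward; lengths in m; the calibration is good to about 2 mm. A picture is of the moment at which its call begins: read the wrist's pose just before it. There is no depth.
- close_job(): hands the job in; it is judged then, once.
Trained networks look in a picture, given as the dict that the camera call returned (one of the last four; its "shot" number tells which), for a name from the list of things; names that differ only in an ending like _2 or _b are one class to them, and where a whole thing is asked for, a point or a joint stands for the part that bears it (a point fixed in the world has none). Each returns a list of dicts, best first, with "conf" (0 to 1); they miss things now and then, are a little off and sometimes report something else, mostly with a low value. They report only what shows in the picture. A call takes as long as a camera call.
- look_for(picture, target): "box" ([centre column, centre row, width, height] in pixels, round what is visible of it).
- regions_of(picture, target): "mask" (480x640 bool, what is visible of it) and "box" ([centre column, centre row, width, height] in pixels, round what is visible of it).
The state is a dict: "clock": time; "qpos": joint angles; "joint_velocities": joint speeds; "joint_efforts": joint torques, N m; "eef_pos": TCP position; "tcp_rot": TCP orientation; "wrist_force": force on the tool from outside, world axes, zero at the start; "moment": the same for the moment, N m; "grip_width": finger opening in m; "grip_force": force on a finger pad.
Only numpy, scipy, OpenCV 4.12 (cv2) and the standard library are available. Lean on these libraries where they do the work, as an engineer would, in place of code of your own. Each camera call takes 0.05 s, during which the arm holds its last target. There are 200 camera calls.

TASK

The unsealed microplate in the small plate incubator is not fully in: with a fingertip push it straight back until it is fully home against its back stop. Then tip the standing hood forward over its balance point, catch it on a finger as it falls, and lower it on the finger all the way shut without letting it slam, or the wells will splash. Take hold of nothing, do not lift the plate, and leave the things round about where they are.

Things in the scene. Friction and masses are not known exactly. Their poses are not given: they have to be found in the camera images.
- incubator: White plate incubator, fixed on the bench. Origin on the bench under the plate nest; x points from its front to its back (hinge), y to its left (display strip), z up. In its frame (mm): housing x -52..82, y -84..132, 62 high, free air before its front face x = -52; nest floor z = 65, guide rails inner faces y = +-65.5, back stop front face x = 48; rails and stop up to z = 71.
- plate: White microplate on the nest floor, 86 (x) x 128 (y) x 14 mm, about 50 g, loose, 1.5 mm play to each rail. Origin centre of underside, axes as the incubator's. Home (on the stop) its origin is at x = 5 mm in the incubator's frame; it starts 14 to 28 mm short, front edge 0 to 14 mm past the front face; a fingertip just above the nest floor can push on it. Not home, it blocks the hood.
- hood (a joint): Angle a of the hood, rad: 0 shut, 1.70 open, leaning back on its stop (as it starts). White hollow cover with clear window, 128 x 156 x 32 mm, 0.34 kg. Balances near 1.30: above, it falls back open; below, it falls shut, in 2 to 3 s as a weak damper slows it, arriving at about 1.4 rad/s: a slam. Tipping needs under 1 N at the lip; its weight there when shut is 1.6 N.
- hood_axis (a point): Middle of the hood's hinge axis, which lies along the incubator's y, at x = 84, y = 0, z = 64 mm in the incubator's frame; its own axes are those of the hood: with the hood shut they are the incubator's, and opening lifts the front. A tall fixed instrument with a tray jutting toward the robot stands right of the incubator; arms that start beyond it must come round it.
- lip_edge (a point): Middle of the front lower edge of the hood's pull lip, 157 mm from the hinge axis: in the incubator's frame x = 84 - 157 cos a, z = 63 + 157 sin a (mm). The lip is a flange 92 mm wide, 5 to 6 mm thick, jutting 25 mm from the hood's front wall. Shut, it overhangs the front face by 21 mm, so a finger under it stays free. Open, it stands up from the hood's top, 24 mm deep behind it.
- bottle: Bystander: small reagent bottle, 46 mm wide, 95 mm high; origin under its centre.
- timer: Bystander: flat white bench timer, 68 x 62 x 18 mm; origin under its centre.
- pipette: Bystander: pipette lying on the bench, 231 mm long along its y, 37 mm high; origin under its centre.

How it is judged:
On the way, in this order (a step that is already met when the one before it is completed fails the run):
1. the plate is pushed home against the back stop while the hood still stands open (x of plate in the frame of incubator above 0.002 m and value of joint hood above 1.3 rad), for 0.2 s.
2. the hood, tipped forward, is caught: it bears on a finger from below, short of shut, no longer falling (value of joint hood between 0.12 and 1.15 rad and velocity of joint hood above -0.7 rad/s and contact force between hood and the fingers above 0.3 N), for 0.2 s.
At the end, for the whole second after the job is handed in: The hood is shut (joint below 0.015 rad) and at rest, and the plate lies flat in its nest within 4 mm of home (value of joint hood below 0.015 rad and velocity of joint hood between -0.05 and 0.05 rad/s and x of plate in the frame of incubator between 0.001 and 0.008 m and z of plate in the frame of incubator between 0.062 and 0.068 m and angle between plate's own z axis and vertical below 0.05 rad and linear speed of plate below 0.02 m/s); the robot touches nothing.
It fails at once if the hood slams: it comes down the last 0.1 rad faster than 0.8 rad/s (value of joint hood below 0.1 rad and velocity of joint hood below -0.8 rad/s).
It fails at once if the lip is pinched: fingers press on its upper and lower sides at once, more than 2 N each (contact force between each of lip_upper_side, lip_lower_side and the fingers above 2 N).
It fails at once if the plate is lifted or tipped out of its nest (z of plate in the frame of incubator above 0.073 m or angle between plate's own z axis and vertical above 0.2 rad).
It fails at once if the bottle, timer or pipette is moved more than 15 mm (distance of any of bottle, timer, pipette from where it was at the start of the episode above 0.015 m).
It also fails if it takes over 64 s, if anything falls off the work surface, if the arm or the gripper's body presses on something with over 40 N, if the wrist force passes 120 N, or if a joint passes its speed limit or range.

## Working session

There is one attempt and no reset: what is moved stays moved. The work goes in short steps, Python scripts to look and compute and a shell command to move; the robot and the scene stay as the last step left them, time stands still between calls to the robot, and variables do not carry over. Pictures are saved under pics/ and viewed, at most 15 in all, crops included, and the job is handed in when it is done.

```bash
mkdir -p pics; cat > h.py <<'E'
import numpy as np,cv2
from bench import *
def save(p,n): cv2.imwrite(f'pics/{n}.png',p['pixels'][:,:,::-1])
def K(p):
    f=240/np.tan(np.radians(p['vfov'])/2); return f
def proj(p,X):
    c=np.atleast_2d(X)@np.array(p['R']).T+np.array(p['t']); f=K(p)
    return np.c_[f*c[:,0]/c[:,2]+p['cx'],f*c[:,1]/c[:,2]+p['cy']]
def onz(p,uv,z):
    R=np.array(p['R']);t=np.array(p['t']);f=K(p)
    d=R.T@np.array([(uv[0]-p['cx'])/f,(uv[1]-p['cy'])/f,1]);o=-R.T@t
    return o+d*(z-o[2])/d[2]
E
python3 - <<'E'
from h import *
s=get_state();print({k:np.round(v,3) for k,v in s.items()})
for n in ('scene','side'):
    p=read_camera(n);save(p,n+'0');print(n,p['vfov'],p['cx'],p['cy'],'cam pos',np.round(-np.array(p['R']).T@np.array(p['t']),3),[k for k in p])
    for o in ('incubator','plate','hood','lip_edge','bottle','timer','pipette'):
        print(o,[(np.round(d['box']),round(d['conf'],2)) for d in look_for(p,o)[:2]])
E
```

```text
{'clock': np.float64(0.0), 'qpos': array([-1.111,  0.239, -0.014,  1.319, -0.   ,  1.571]), 'joint_velocities': array([ 0.   , -0.   , -0.001, -0.001, -0.001,  0.001]), 'joint_efforts': array([ 0.0000e+00, -5.3878e+01,  3.4644e+01,  1.8000e-02,  0.0000e+00,
        0.0000e+00]), 'eef_pos': array([ 0.233, -0.47 ,  0.231]), 'tcp_rot': array([ 0.974,  0.228, -0.   , -0.001]), 'wrist_force': array([-0.11 , -0.088,  0.816]), 'moment': array([-0.021, -0.012,  0.039]), 'grip_force': np.float64(0.0), 'grip_width': np.float64(0.085)}
scene 52.207932399282655 322.84062893224774 239.16610546646695 cam pos [0.007 0.931 0.597] ['pixels', 'vfov', 'cx', 'cy', 'R', 't', 'shot']
incubator [(array([337., 194.,  98., 142.]), 0.9), (array([219., 326.,  25.,  95.]), 0.42)]
plate [(array([370., 207.,  54.,  39.]), 0.75)]
hood [(array([306., 172.,  42.,  98.]), 0.66), (array([312., 332.,  49.,  37.]), 0.4)]
lip_edge [(array([308., 173.,  43.,  96.]), 0.89)]
bottle []
timer [(array([309., 331.,  50.,  41.]), 0.71)]
pipette [(array([217., 327.,  28.,  96.]), 0.64)]
side 46.3657847000151 316.7538210992624 242.33452016890146 cam pos [0.377 1.12  0.537] ['pixels', 'vfov', 'cx', 'cy', 'R', 't', 'shot']
incubator [(array([304., 172., 140., 154.]), 0.88)]
plate [(array([327., 175.,  65.,  40.]), 0.66)]
hood [(array([260., 149.,  51., 117.]), 0.56)]
lip_edge []
bottle [(array([207., 273.,  36.,  66.]), 0.69)]
timer [(array([368., 317.,  53.,  40.]), 0.77)]
pipette [(array([263., 346., 130.,  90.]), 0.88)]
```

View pics/scene0.png

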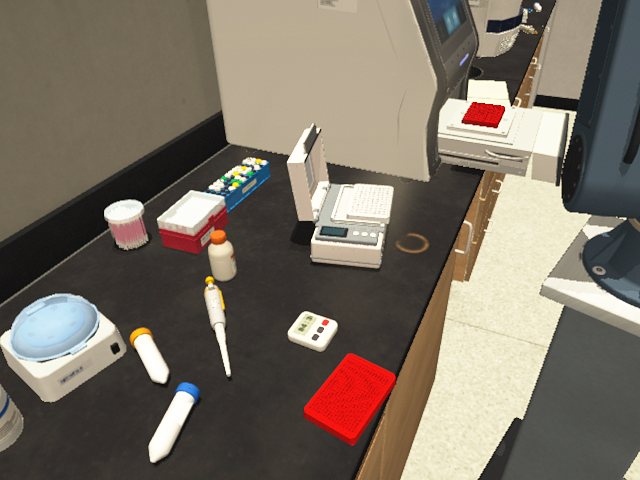

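View pics/side0.png

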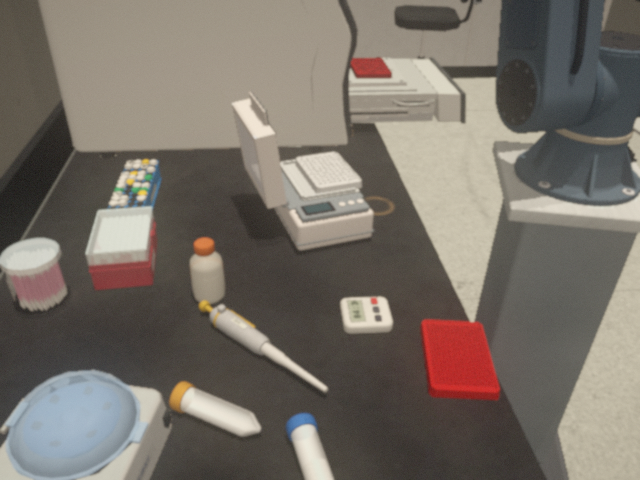

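The scene view shows the incubator at about (345,225), with its hood standing at (308,172) and the plate at (370,205). The instrument and its tray (500,140) lie beyond it. The side view shows the same, with the hood at (260,150) and the plate at (327,172).

```bash
python3 - <<'E'
import cv2,numpy as np
a=cv2.imread('pics/scene0.png')[115:275,282:402];b=cv2.imread('pics/side0.png')[90:250,228:378]
a=cv2.resize(a,None,fx=3.3,fy=3.3,interpolation=2);b=cv2.resize(b,None,fx=2.65,fy=2.65,interpolation=2)
o=np.zeros((600,800,3),np.uint8);o[:a.shape[0],:a.shape[1]]=a;o[:b.shape[0],400:400+b.shape[1]]=b
cv2.imwrite('pics/crop0.png',o)
E
```

```text
(no output)
```

View pics/crop0.png

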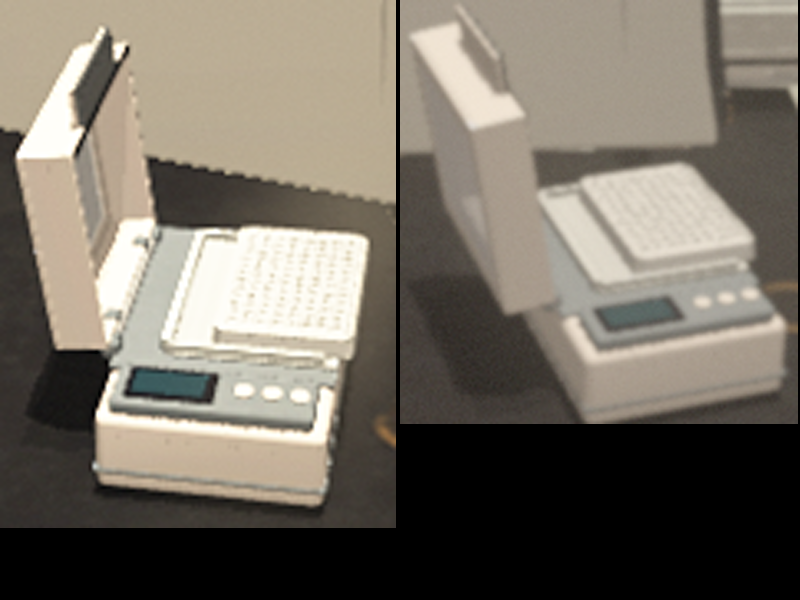

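```bash
cat > fit.py <<'E'
from h import *
from scipy.optimize import least_squares
S=lambda u,v:(282+u/3.3,115+v/3.3)
D=lambda u,v:(228+(u-400)/2.65,90+v/2.65)
c17,s17=np.cos(1.7),np.sin(1.7)
L=lambda y:(84-157*c17,y,63+157*s17)
# cam, px, point(mm), is_plate
O=[('scene',S(324,505),(-52,132,0),0),('scene',S(97,484),(82,132,0),0),
('side',D(785,387),(-52,132,0),0),('side',D(590,420),(82,132,0),0),
('scene',S(104,29),L(-46),0),('scene',S(74,97),L(46),0),
('side',D(459,7),L(-46),0),('side',D(504,66),L(46),0),
('scene',S(354,356),(-43,64,65),1),('scene',S(215,344),(43,64,65),1),('scene',S(369,236),(-43,-64,79),1),
('side',D(752,257),(-43,64,65),1),('side',D(690,167),(-43,-64,79),1)]
if __name__=='__main__':
    P={n:read_camera(n) for n in('scene','side')}
    def W(q,pt,pl):
        x=np.array(pt,float)/1000
        if pl:x[0]+=q[3]
        c,s=np.cos(q[2]),np.sin(q[2]);return np.array([q[0]+c*x[0]-s*x[1],q[1]+s*x[0]+c*x[1],x[2]])
    f=lambda q:np.concatenate([proj(P[n],W(q,pt,pl))[0]-uv for n,uv,pt,pl in O])
    g=onz(P['scene'],(345,250),0);print('guess',g)
    r=least_squares(f,[g[0],g[1]-.1,0,-.015],loss='soft_l1');print(np.round(r.x,4));print(np.round(r.fun.reshape(-1,2),1))
    J=r.jac;print('sig',np.sqrt(np.diag(np.linalg.inv(J.T@J)))*1.0)
E
python3 fit.py
```

```text
guess [0.49307049 0.30509887 0.        ]
[ 0.5119  0.2266  0.53   -0.019 ]
[[ 0.2  2.4]
 [ 0.1  2.5]
 [-0.2  2.3]
 [ 0.   5.2]
 [-0.  -2.1]
 [-0.2 -3.3]
 [ 0.4 -2.5]
 [-0.2 -5.3]
 [ 0.5  0. ]
 [-1.4  0.3]
 [-0.1 -2.2]
 [ 3.1 -0.9]
 [-1.5 -3.8]]
sig [0.00106002 0.00155061 0.00830709 0.00164747]
```

```bash
cat > fit2.py <<'E'
from fit import *
P={n:read_camera(n) for n in('scene','side')}
def W(q,pt,pl):
    x=np.array(pt,float)/1000
    if pl:x[0]+=q[3]
    c,s=np.cos(q[2]),np.sin(q[2]);return np.array([q[0]+c*x[0]-s*x[1],q[1]+s*x[0]+c*x[1],x[2]])
def pd(p,X,k):
    uv=proj(p,X)[0];c=np.array([p['cx'],p['cy']]);d=(uv-c)/K(p);return c+(uv-c)*(1+k*(d@d))
f=lambda q:np.concatenate([pd(P[n],W(q,pt,pl),q[4+(n=='side')])-uv for n,uv,pt,pl in O])
def go(f,x0,nm):
    r=least_squares(f,x0);print(nm,np.round(r.x,4),'cost',r.cost);print(np.round(r.fun.reshape(-1,2),1).tolist())
go(f,[.51,.23,.53,-.019,0,0],'k1')
h=lambda q:np.concatenate([proj(P[n],W(q,pt,pl)+[0,0,q[4]])[0]-uv for n,uv,pt,pl in O])
go(h,[.51,.23,.53,-.019,0],'z off')
def w(q):
    o=[]
    for n,uv,pt,pl in O:
        pt=list(pt)
        if pt[2]>150: pt=[84-157*np.cos(q[4]),pt[1],63+157*np.sin(q[4])]
        if pt[2]==0: pt[2]=q[5]*1000
        o.append(proj(P[n],W(q,pt,pl))[0]-uv)
    return np.concatenate(o)
go(w,[.51,.23,.53,-.019,1.7,0],'a,zbase')
E
python3 fit2.py
```

```text
k1 [ 0.5137  0.2235  0.5267 -0.02   -0.5821 -0.3723] cost 37.493919528938896
[[-0.5, 0.9], [0.3, 1.2], [-1.5, 1.3], [-1.0, 4.0], [0.7, 1.2], [0.6, -1.7], [2.1, 1.8], [0.1, -2.9], [0.2, -0.7], [-0.8, -0.6], [-0.8, -1.8], [2.4, -1.5], [-1.8, -3.6]]
z off [ 0.5152  0.2188  0.5311 -0.0188 -0.006 ] cost 48.84540828346218
[[1.0, 2.1], [1.6, 2.4], [-1.9, 2.5], [-1.0, 5.3], [1.3, -0.8], [1.4, -2.1], [-0.1, -0.6], [-1.0, -3.5], [1.0, 0.3], [-0.4, 0.6], [0.3, -1.6], [1.4, -0.2], [-2.9, -2.8]]
a,zbase [ 0.5093  0.2306  0.5254 -0.0176  1.7091  0.0103] cost 34.13764516417639
[[0.0, -0.2], [-0.7, -0.3], [1.4, -1.1], [0.7, 1.6], [-0.9, -1.1], [-1.4, -2.2], [0.6, -1.5], [-0.3, -4.1], [-0.4, 1.4], [-2.4, 1.6], [-0.6, -1.0], [3.6, 0.5], [-0.9, -2.7]]
```

```bash
python3 - <<'E'
from h import *
a=read_camera('scene');b=read_camera('side')
def tri(u,v):
    o=[];d=[]
    for p,x in((a,u),(b,v)):
        R=np.array(p['R']);t=np.array(p['t']);f=K(p);w=R.T@np.array([(x[0]-p['cx'])/f,(x[1]-p['cy'])/f,1]);d.append(w/np.linalg.norm(w));o.append(-R.T@t)
    s=np.linalg.lstsq(np.c_[d[0],-d[1]],o[1]-o[0],rcond=None)[0]
    A=o[0]+s[0]*d[0];B=o[1]+s[1]*d[1];return np.round((A+B)/2,3),round(np.linalg.norm(A-B),3)
print('redplate',tri((484,114),(371,67)));print('end low',tri((561,181),(462,121)));print('end top',tri((567,115),(437,58)))
print('lipR',tri((282+104/3.3,115+29/3.3),(228+59/2.65,90+7/2.65)),'lipL',tri((282+74/3.3,115+96/3.3),(228+102/2.65,90+53/2.65)))
for uv in ((440,160),(567,115),(561,181),(440,170)): print(uv,[np.round(onz(a,uv,z),2) for z in (0,.15)])
E
```

```text
redplate (array([ 0.455, -0.196,  0.138]), np.float64(0.0))
end low (array([ 0.233, -0.158,  0.041]), np.float64(0.006))
end top (array([ 0.3  , -0.329,  0.131]), np.float64(0.0))
lipR (array([0.626, 0.238, 0.214]), np.float64(0.0)) lipL (array([0.579, 0.319, 0.215]), np.float64(0.005))
(440, 160) [array([ 0.54, -0.17,  0.  ]), array([0.41, 0.11, 0.15])]
(567, 115) [array([ 0.38, -0.68,  0.  ]), array([ 0.29, -0.28,  0.15])]
(561, 181) [array([ 0.25, -0.24,  0.  ]), array([0.19, 0.05, 0.15])]
(440, 170) [array([ 0.51, -0.12,  0.  ]), array([0.39, 0.15, 0.15])]
```

```bash
python3 -m creep '[[[0,0,-40],-0.067],[[0,0,-40],0],[[25,-37,0],0],[[25,-37,0],0],[[25,-37,0],0],[[25,-37,0],0],[[25,-37,0],0],[[25,-37,0],0]]' 0
```

```text
clock: 1.9
eef_pos: [0.2506, -0.2016, 0.3114]
tcp_rot: [0.966, 0.26, 0.0, 0.0]
wrist_force: [0.4, 0.9, 1.1]
grip_width: 0.0
grip_force: 0.0
```

```bash
python3 -m creep '[[[25,-42,0],0],[[25,-42,0],0],[[25,-42,0],0],[[25,-42,0],0],[[25,-42,0],0],[[25,-42,0],0],[[25,-42,0],0],[[0,0,0],0]]'
python3 - <<'E'
from h import *
s=get_state();p=read_camera('wrist');save(p,'w1');print(s['eef_pos'],p['vfov'],p['cx'],p['cy']);print(np.round(p['tool_from_camera'],4))
for o in ('incubator','plate','hood','lip_edge'): print(o,[(np.round(d['box']),round(d['conf'],2)) for d in look_for(p,o)[:2]])
E
```

```text
clock: 2.7
eef_pos: [0.2564, 0.1078, 0.3114]
tcp_rot: [0.964, 0.265, 0.0, -0.001]
wrist_force: [-0.1, -0.3, 0.0]
grip_width: -0.0001
grip_force: 0.0
[0.25638952 0.10784156 0.31142171] 59.78440223345663 318.4727917334484 241.62623751249626
[[ 7.000e-04 -9.452e-01 -3.264e-01  8.590e-02]
 [ 1.000e+00  2.000e-04  1.700e-03  1.300e-03]
 [-1.500e-03 -3.264e-01  9.452e-01 -1.423e-01]
 [ 0.000e+00  0.000e+00  0.000e+00  1.000e+00]]
incubator []
plate []
hood []
lip_edge []
```

View pics/w1.png

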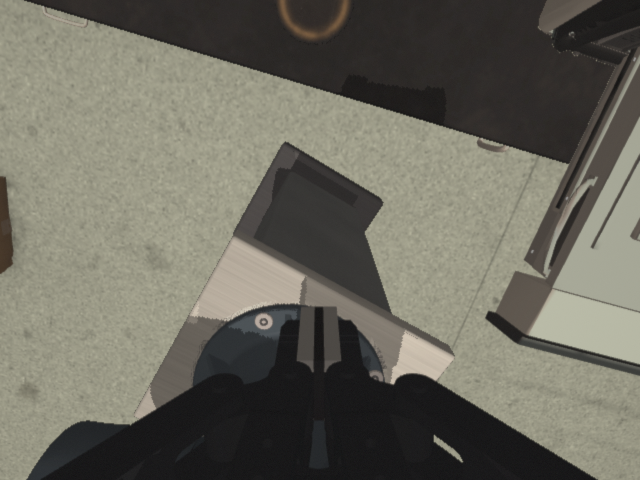

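The wrist camera looks back towards the robot cart: the bench edge runs at the top and the ring mark is at (315,10). The incubator is out of view, so I move over it.

```bash
python3 -m creep '[[[40,4,-6],0],[[40,4,-6],0],[[40,4,-6],0],[[40,4,-6],0],[[40,5,-6],0],[[40,5,-6],0],[[0,0,0],0],[[0,0,0],0]]'
python3 - <<'E'
from h import *
s=get_state();p=read_camera('wrist');save(p,'w2');print(s['eef_pos'],s['tcp_rot'])
for o in ('incubator','plate','hood','lip_edge'): print(o,[(np.round(d['box']),round(d['conf'],2)) for d in look_for(p,o)[:2]])
E
```

```text
clock: 3.75
eef_pos: [0.4786, 0.1989, 0.3465]
tcp_rot: [0.966, 0.258, -0.001, 0.0]
wrist_force: [-0.7, -0.5, 0.3]
grip_width: -0.0
grip_force: 0.0
[0.47859218 0.19887631 0.34652017] [ 9.66052528e-01  2.58343827e-01 -9.82044872e-04  1.28519309e-04]
incubator [(array([300.,  97., 258., 191.]), 0.96)]
plate [(array([308., 160., 131.,  90.]), 0.78)]
hood [(array([305.,  27., 245.,  53.]), 0.9)]
lip_edge [(array([304.,  28., 247.,  50.]), 0.73)]
```

View pics/w2.png

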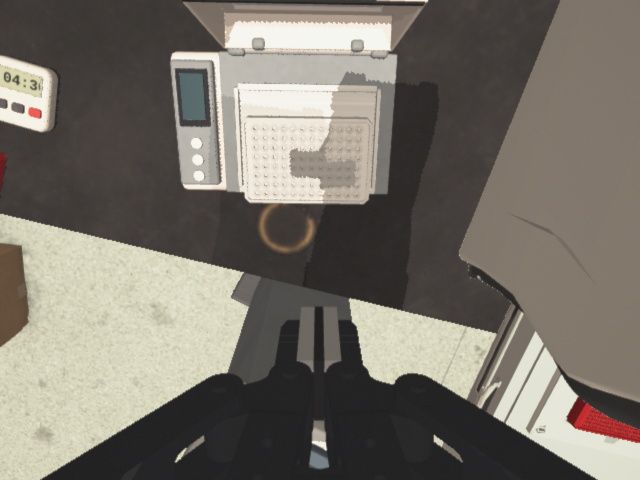

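The wrist view shows the plate with its front edge at row 204 (columns 244–368) and its back edge at row 118. The nest stop is near row 88, and the housing front is near rows 189–194.

```bash
cat >> h.py <<'E'
from scipy.spatial.transform import Rotation as Ro
def wz(p,s,uv,z):
    f=K(p);T=np.array(p['tool_from_camera']);R=Ro.from_quat(s['tcp_rot']).as_matrix()
    d=R@T[:3,:3]@np.array([(uv[0]-p['cx'])/f,(uv[1]-p['cy'])/f,1]);o=R@T[:3,3]+np.array(s['eef_pos'])
    return o+d*(z-o[2])/d[2]
def inc(X,q=(.511,.228,.527)):
    c,s=np.cos(q[2]),np.sin(q[2]);d=X[:2]-np.array(q[:2]);return np.round([1000*(c*d[0]+s*d[1]),1000*(-s*d[0]+c*d[1])],1)
E
python3 - <<'E'
from h import *
s=get_state();p=read_camera('wrist')
for nm,uv,z in (('pl fl',(244,203),.067),('pl fr',(369,204),.067),('pl bl',(247,118),.079),('pl br',(371,119),.079),('hous fr',(388,194),.062),('hous fl(disp)',(185,189),.062),('disp bl',(172,54),.062),('hous back r',(397,55),.062),('rail fl',(231,190),.062),('stop top inner',(300,89),.071)):
    X=wz(p,s,uv,z);print(nm,np.round(X,4),inc(X))
E
```

```text
pl fl [0.4237 0.2565 0.067 ] [-61.1  68.6]
pl fr [0.4881 0.1436 0.067 ] [-62.2 -61.4]
pl bl [0.5024 0.291  0.079 ] [24.2 58.7]
pl br [0.5606 0.1891 0.079 ] [ 23.3 -58.6]
hous fr [0.5064 0.131  0.062 ] [-52.8 -81.5]
hous fl(disp) [0.4048 0.3165 0.062 ] [-47.3 129.9]
disp bl [0.5165 0.3801 0.062 ] [ 81.2 128.7]
hous back r [0.6221 0.1968 0.062 ] [ 80.3 -82.8]
rail fl [0.4278 0.2747 0.062 ] [-48.4  82.2]
stop top inner [0.55   0.2606 0.071 ] [50.1  8.5]
```

```bash
python3 -m creep '[[[-38,-9,0],0],[[0,0,45],0],[[0,0,45],0],[[0,0,45],0],[[0,0,45],0],[[0,0,45],0],[[0,0,45],0],[[0,0,0],0]]'; python3 -c "
from h import *
s=get_state();print(inc(s['eef_pos']),s['eef_pos'],s['tcp_rot'][:2],s['wrist_force'])"
```

```text
clock: 4.85
eef_pos: [0.4362, 0.1882, 0.0735]
tcp_rot: [0.965, 0.26, -0.004, 0.001]
wrist_force: [-1.4, 0.4, 0.6]
grip_width: 0.0002
grip_force: 0.0
[-84.7   3.2] [0.43619156 0.18822246 0.07348955] [0.96546991 0.26048208] [-1.40808496  0.38505629  0.58648058]
```

```bash
python3 -m creep '[[[0,2,3],0],[[6,0,0],0],[[5,0,0],0],[[4,0,0],0],[[4,0,0],0],[[4,0,0],0],[[4,0,0],0],[[0,0,0],0]]'; python3 -c "
from h import *
s=get_state();print(inc(s['eef_pos']),s['eef_pos'],s['tcp_rot'],s['wrist_force'])"
```

```text
clock: 5.65
eef_pos: [0.4651, 0.202, 0.0744]
tcp_rot: [0.965, 0.26, 0.0, -0.0]
wrist_force: [0.2, -0.3, -0.4]
grip_width: 0.0002
grip_force: 0.0
[-52.7   0.6] [0.46513146 0.20204814 0.07436887] [ 9.65494327e-01  2.60423961e-01  2.31193022e-04 -1.07761413e-04] [ 0.16093172 -0.30650977 -0.40058837]
```

```bash
python3 -m creep '[[[-3,0,2],0],[[0,0,2],0],[[3,0,0],0],[[2,0,0],0],[[2,0,0],0],[[2,0,0],0],[[0,0,0],0]]'; python3 - <<'E'
from h import *
s=get_state();print(inc(s['eef_pos']),s['eef_pos'],s['wrist_force'])
p=read_camera('wrist');save(p,'w3')
E
```

```text
clock: 6.35
eef_pos: [0.4672, 0.2035, 0.0701]
tcp_rot: [0.966, 0.26, -0.003, 0.0]
wrist_force: [-9.1, -4.7, 8.6]
grip_width: 0.0003
grip_force: 5.6
[-50.2   0.8] [0.46717067 0.2034725  0.07006801] [-9.11712879 -4.67938691  8.576339  ]
```

View pics/w3.png

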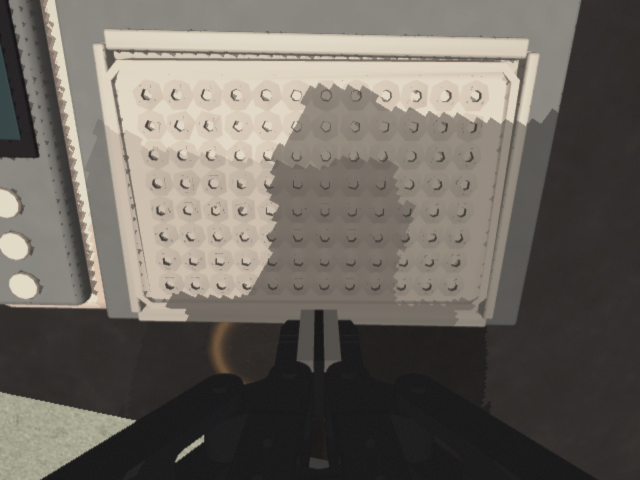

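The plate touches the stop rail (rows 35–60) across its full width, with about 10 N of contact force, so it is home. I retract, rise and go over the hood.

```bash
python3 -m creep '[[[-10,0,0],0],[[-10,0,0],0],[[0,0,-45],0],[[0,0,-50],0],[[0,0,-50],0],[[0,0,-50],0],[[0,0,0],0],[[0,0,0],0]]'; python3 - <<'E'
from h import *
s=get_state();print(inc(s['eef_pos']),s['eef_pos'],s['wrist_force'],2*np.arctan2(s['tcp_rot'][1],s['tcp_rot'][0]))
p=read_camera('wrist')
for nm,uv in [('box',None)]:
    r=look_for(p,'plate');print([(np.round(d['box']),round(d['conf'],2)) for d in r[:1]])
    b=r[0]['box']
    print(inc(wz(p,s,(b[0],b[1]+b[3]/2),.067)),inc(wz(p,s,(b[0],b[1]-b[3]/2),.079)))
E
```

```text
clock: 7.2
eef_pos: [0.4528, 0.1947, 0.2666]
tcp_rot: [0.966, 0.26, 0.002, -0.0]
wrist_force: [-1.2, -0.4, -1.3]
grip_width: -0.0001
grip_force: 0.0
[-67.    0.5] [0.45282821 0.19471125 0.26656894] [-1.24055536 -0.35167415 -1.25514536] 0.5267347655850579
[(array([313., 118., 170., 116.]), 0.67)]
[-41.3   2.8] [45.7  2.4]
```

```bash
python3 - <<'E'
from h import *
p=read_camera('wrist');s=get_state();save(p,'w4')
img=p['pixels'].astype(int).sum(2)
for c in (250,310,380): print(c,img[40:200,c].tolist()[::1])
for uv,z in (((310,60),.071),((310,176),.067)): print(uv,inc(wz(p,s,uv,z)))
s3=dict(eef_pos=[.46717,.20347,.07007],tcp_rot=[.966,.26,-.003,0])
for uv,z in (((310,56),.071),((310,62),.069),((180,321),.067),((480,325),.067)): print(uv,inc(wz(p,s3,uv,z)))
E
```

```text
250 [546, 541, 537, 699, 729, 732, 731, 731, 729, 728, 710, 561, 474, 587, 649, 648, 718, 728, 729, 729, 729, 729, 729, 728, 718, 709, 708, 707, 705, 703, 703, 698, 698, 703, 717, 728, 729, 721, 712, 709, 710, 709, 709, 710, 707, 706, 705, 704, 704, 714, 710, 709, 707, 703, 703, 709, 721, 708, 699, 702, 703, 707, 715, 711, 709, 706, 675, 704, 725, 726, 682, 695, 675, 668, 673, 672, 672, 669, 668, 689, 698, 691, 551, 522, 635, 658, 660, 669, 672, 672, 674, 683, 691, 691, 557, 505, 630, 654, 659, 669, 672, 669, 672, 678, 691, 680, 537, 572, 651, 667, 668, 674, 674, 674, 675, 686, 686, 553, 425, 553, 646, 662, 676, 698, 694, 588, 639, 683, 689, 688, 683, 688, 688, 681, 679, 682, 690, 690, 687, 683, 687, 689, 666, 392, 196, 160, 158, 159, 159, 163, 161, 163, 162, 167, 164, 165, 169, 172, 169, 166]
310 [532, 531, 532, 554, 673, 727, 732, 732, 731, 731, 731, 725, 664, 485, 534, 560, 715, 728, 728, 728, 726, 726, 724, 724, 715, 709, 709, 700, 637, 716, 726, 694, 656, 695, 703, 705, 714, 713, 711, 712, 709, 688, 723, 727, 721, 646, 692, 703, 705, 716, 715, 713, 713, 714, 718, 725, 715, 718, 
[... 755 characters left out ...]
503, 511, 532, 525, 522, 520, 513, 532, 545, 531, 501, 495, 494, 494, 500, 530, 526, 525, 521, 527, 547, 555, 546, 509, 497, 493, 495, 511, 523, 527, 524, 517, 538, 551, 552, 527, 470, 484, 491, 505, 522, 523, 516, 517, 477, 524, 548, 527, 429, 474, 494, 499, 526, 529, 526, 517, 449, 509, 454, 371, 395, 482, 500, 512, 529, 527, 526, 516, 425, 377, 363, 395, 481, 495, 498, 523, 548, 548, 486, 517, 530, 532, 543, 560, 555, 550, 549, 547, 549, 549, 553, 555, 556, 547, 540, 541, 538, 396, 213, 136, 130, 133, 130, 130, 129, 136, 134, 135, 137, 139, 134, 133]
(310, 60) [43.3  5.2]
(310, 176) [-43.4   5.8]
(310, 56) [47.8  1.9]
(310, 62) [46.2  1.9]
(180, 321) [-47.7  53.9]
(480, 325) [-49.5 -64.6]
```

View pics/w4.png

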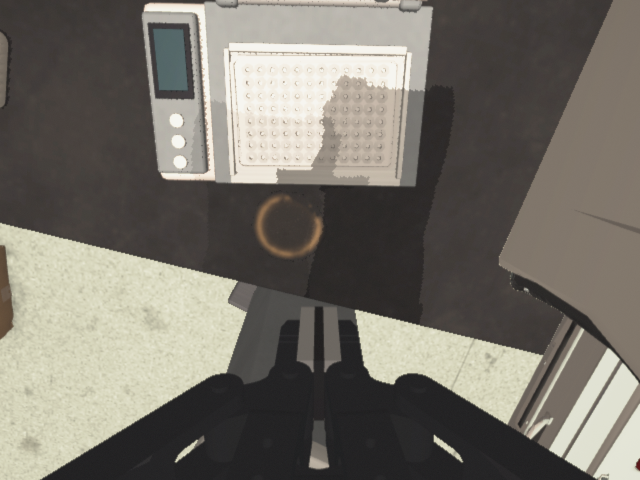

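The plate sits against the stop (stop bar at rows 43–53, plate at rows 56–168), so it is home. Now I go over the lip to behind the hood.

```bash
python3 -m creep '[[[39,0,0],0],[[39,0,0],0],[[39,0,0],0],[[39,0,0],0],[[39,0,0],0],[[0,0,0],0],[[0,0,0],0]]'; python3 - <<'E'
from h import *
s=get_state();print(inc(s['eef_pos']),s['eef_pos'],s['wrist_force'],2*np.arctan2(s['tcp_rot'][1],s['tcp_rot'][0]))
a=read_camera('scene');b=read_camera('side');A=a['pixels'][60:280,250:420];B=b['pixels'][40:260,190:390]
r=lambda i,w:cv2.resize(i,(w,w*i.shape[0]//i.shape[1]),interpolation=2)
A=r(A,390);B=r(B,400);o=np.zeros((600,800,3),np.uint8);o[:A.shape[0],:390]=A;o[:B.shape[0],400:]=B
cv2.imwrite('pics/c2.png',o[:,:,::-1])
E
```

```text
clock: 8.05
eef_pos: [0.6208, 0.2926, 0.2624]
tcp_rot: [0.965, 0.26, -0.002, 0.0]
wrist_force: [-0.3, 0.3, -0.3]
grip_width: 0.0001
grip_force: 0.0
[127.4   0.7] [0.62075439 0.29263062 0.26235411] [-0.29572795  0.33064794 -0.32927619] 0.5269902909514319
```

View pics/c2.png

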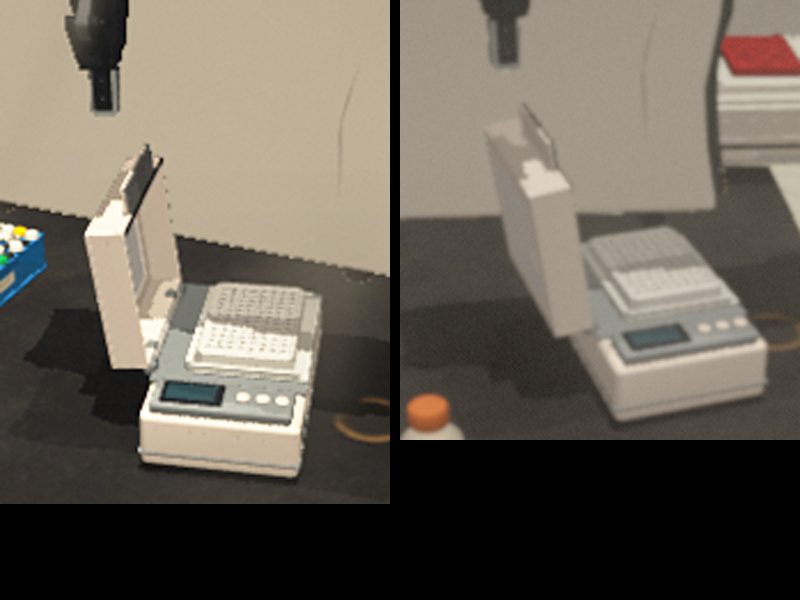

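```bash
python3 -m creep '[[[0,0,30],0],[[0,0,27],0],[[0,0,0],0],[[-10,0,0],0],[[-10,0,0],0],[[-10,0,0],0],[[0,0,0],0],[[0,0,0],0]]'; python3 -c "
from h import *
s=get_state();print(inc(s['eef_pos']),s['eef_pos'],s['wrist_force'])"
```

```text
clock: 8.95
eef_pos: [0.5952, 0.2776, 0.2102]
tcp_rot: [0.966, 0.26, 0.001, -0.0]
wrist_force: [1.1, 0.7, 0.6]
grip_width: -0.0002
grip_force: 0.2
[97.7  0.5] [0.59524361 0.27756749 0.21024039] [1.09904583 0.70597809 0.56479042]
```

```bash
python3 -m creep '[[[-8,0,3],0],[[-8,0,2],0],[[-8,0,0],0],[[-6,0,0],0],[[0,0,0],0],[[0,0,0],0]]'; python3 - <<'E'
from h import *
s=get_state();print(inc(s['eef_pos']),s['eef_pos'],s['wrist_force'])
a=read_camera('scene');b=read_camera('side')
for p in (a,b): print([(np.round(d['box']),round(d['conf'],2)) for d in look_for(p,'lip_edge')[:2]])
A=a['pixels'][60:280,250:420];B=b['pixels'][40:260,190:390]
r=lambda i,w:cv2.resize(i,(w,w*i.shape[0]//i.shape[1]),interpolation=2)
A=r(A,390);B=r(B,400);o=np.zeros((600,800,3),np.uint8);o[:A.shape[0],:390]=A;o[:B.shape[0],400:]=B
cv2.imwrite('pics/c3.png',o[:,:,::-1])
E
```

```text
clock: 9.55
eef_pos: [0.5691, 0.2624, 0.2036]
tcp_rot: [0.966, 0.26, 0.0, -0.0]
wrist_force: [-0.5, 0.5, 0.3]
grip_width: -0.0004
grip_force: 0.0
[67.5  0.6] [0.56906013 0.26244246 0.20361081] [-0.47310998  0.50918884  0.33673124]
[(array([322., 175.,  42.,  94.]), 0.71)]
[(array([276., 150.,  56., 110.]), 0.73)]
```

View pics/c3.png

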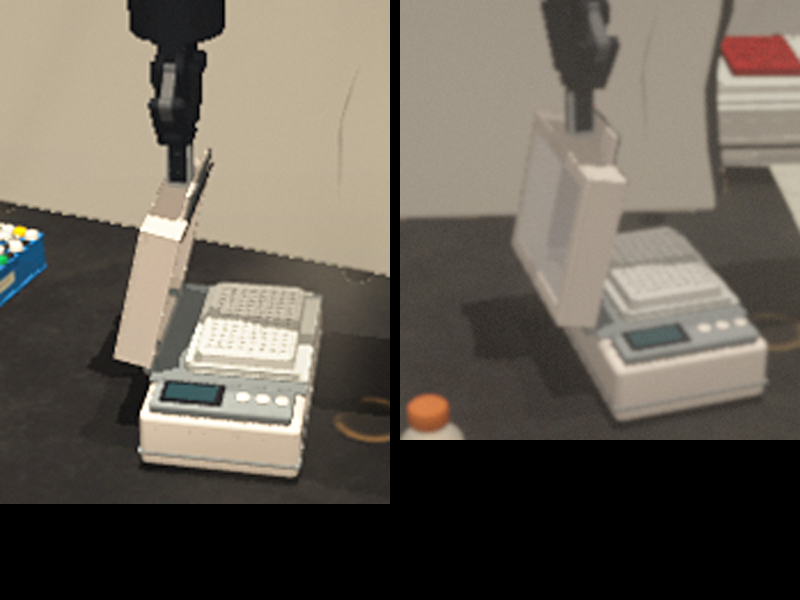

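The hood now leans on the finger and follows it, near the balance point. I tip it over, hop over the lip and get in front of it.

```bash
python3 -m creep '[[[-8,0,0],0],[[-7,0,0],0],[[-6,0,0],0],[[0,0,-32],0],[[-12,0,-8],0],[[-40,0,0],0],[[-40,0,12],0],[[0,0,45],0]]'; python3 - <<'E'
from h import *
s=get_state();print(inc(s['eef_pos']),s['eef_pos'],s['wrist_force'])
a=read_camera('side');save(a,'s5');print([(np.round(d['box']),round(d['conf'],2)) for d in look_for(a,'hood')[:2]])
E
```

```text
clock: 10.55
eef_pos: [0.4695, 0.2044, 0.19]
tcp_rot: [0.966, 0.26, 0.003, -0.0]
wrist_force: [1.5, 1.5, -1.4]
grip_width: -0.0003
grip_force: 0.0
[-47.8   0.5] [0.46948319 0.20438333 0.19000222] [ 1.53375455  1.52146195 -1.39134867]
[]
```

```bash
python3 -m creep '[[[0,0,27],0],[[0,0,25],0],[[0,0,0],0],[[0,0,0],0]]'; python3 - <<'E'
from h import *
s=get_state();print(inc(s['eef_pos']),s['eef_pos'],s['wrist_force'])
a=read_camera('scene');b=read_camera('side')
A=a['pixels'][60:280,250:420];B=b['pixels'][40:260,190:390]
r=lambda i,w:cv2.resize(i,(w,w*i.shape[0]//i.shape[1]),interpolation=2)
A=r(A,390);B=r(B,400);o=np.zeros((600,800,3),np.uint8);o[:A.shape[0],:390]=A;o[:B.shape[0],400:]=B
cv2.imwrite('pics/c4.png',o[:,:,::-1])
E
```

```text
clock: 11.05
eef_pos: [0.472, 0.206, 0.1355]
tcp_rot: [0.966, 0.26, 0.0, -0.0]
wrist_force: [-0.6, 0.0, -0.3]
grip_width: 0.0003
grip_force: 0.0
[-44.8   0.6] [0.47199813 0.20595042 0.13554832] [-0.64218273  0.02088621 -0.33509809]
```

View pics/c4.png

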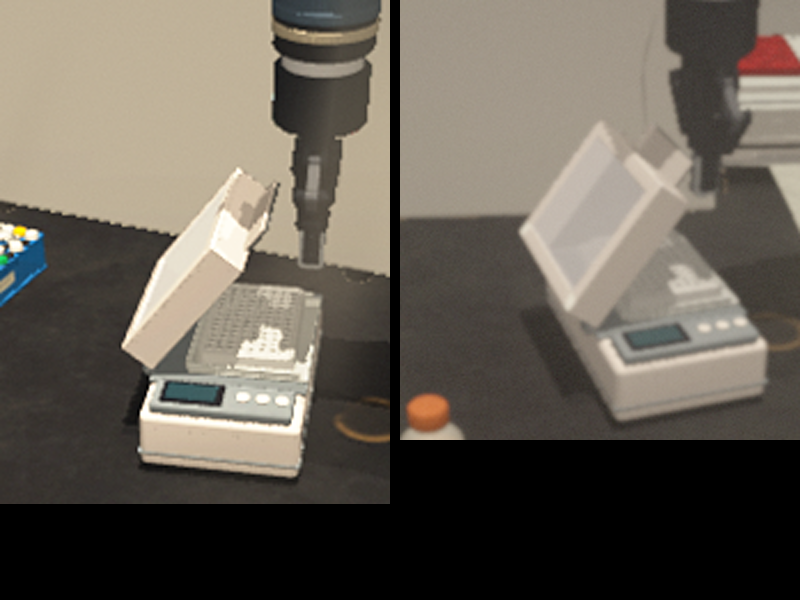

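The hood is at about 0.9–1.0 rad and falling, with the finger in front of the lip. I wait for the catch.

```bash
python3 -m creep '[[[0,0,0],0],[[0,0,0],0],[[0,0,0],0],[[0,0,0],0],[[0,0,0],0],[[0,0,0],0],[[0,0,0],0]]'; python3 - <<'E'
from h import *
s=get_state();f=s['wrist_force'];print(inc(s['eef_pos']),s['eef_pos'],f,'axial',f[0]*.864+f[1]*.503)
E
```

```text
clock: 11.85
eef_pos: [0.4713, 0.2056, 0.1343]
tcp_rot: [0.966, 0.26, -0.0, 0.0]
wrist_force: [-2.0, -1.2, 0.6]
grip_width: -0.0004
grip_force: 1.0
[-45.6   0.6] [0.47126069 0.20557514 0.13433551] [-1.95752637 -1.20102507  0.6379986 ] axial -2.2954183971246307
```

```bash
python3 -m creep '[[[0,0,0],0],[[-4,0,5],0],[[-3.5,0,5],0],[[-3.5,0,5],0],[[-3,0,5],0],[[-3,0,5],0],[[-2.5,0,5],0],[[0,0,0],0]]'; python3 - <<'E'
from h import *
s=get_state();f=s['wrist_force'];print(inc(s['eef_pos']),s['eef_pos'],f,'axial',f[0]*.864+f[1]*.503)
E
```

```text
clock: 12.65
eef_pos: [0.4526, 0.1951, 0.103]
tcp_rot: [0.965, 0.26, -0.002, 0.0]
wrist_force: [-6.1, -2.2, 2.0]
grip_width: 0.0005
grip_force: 3.2
[-67.   1.] [0.45259939 0.19514733 0.10302177] [-6.08666086 -2.17139892  2.01792623] axial -6.351088640224342
```

```bash
python3 -m creep '[[[-3,0,5],0],[[-2.5,0,5],0],[[-2.2,0,5.3],0],[[-2,0,5.3],0],[[-1.6,0,5.4],0],[[-1.4,0,5.4],0],[[0,0,0],0]]'; python3 - <<'E'
from h import *
s=get_state();f=s['wrist_force'];print(inc(s['eef_pos']),s['eef_pos'],f,'axial',f[0]*.864+f[1]*.503)
p=read_camera('side');A=p['pixels'][90:240,225:395];cv2.imwrite('pics/c5.png',cv2.resize(A,None,fx=4,fy=4,interpolation=2)[:,:,::-1])
E
```

```text
clock: 13.35
eef_pos: [0.4419, 0.189, 0.0716]
tcp_rot: [0.965, 0.26, -0.002, -0.0]
wrist_force: [-7.3, -1.0, -0.4]
grip_width: 0.0001
grip_force: 3.1
[-79.4   1.1] [0.44186142 0.18902947 0.07160307] [-7.28904502 -0.97197544 -0.37736037] axial -6.786638539361141
```

View pics/c5.png

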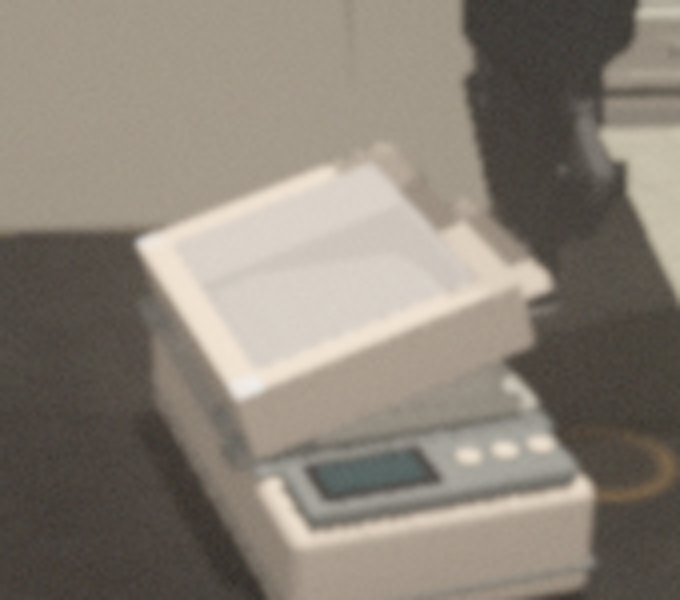

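The hood is held at roughly 0.25 rad, with the lip (540,280) resting against the finger. I continue down slowly.

```bash
python3 -m creep '[[[-1,0,4],0],[[-0.8,0,4],0],[[-0.6,0,4],0],[[-0.5,0,4],0],[[-0.3,0,4],0],[[0,0,0],0]]'; python3 - <<'E'
from h import *
s=get_state();f=s['wrist_force'];print(inc(s['eef_pos']),s['eef_pos'],f,'axial',f[0]*.864+f[1]*.503)
E
```

```text
clock: 14.0
eef_pos: [0.4382, 0.187, 0.0515]
tcp_rot: [0.965, 0.26, -0.002, -0.0]
wrist_force: [-8.8, -1.7, -1.0]
grip_width: 0.0
grip_force: 4.3
[-83.5   1.2] [0.43820659 0.18704731 0.0514989 ] [-8.80573296 -1.68718158 -0.98370878] axial -8.456805609201622
```

```bash
python3 -m creep '[[[-0.2,0,2.3],0],[[-0.2,0,2.3],0],[[-0.1,0,2.3],0],[[-0.1,0,2.3],0],[[0,0,2],0],[[0,0,2],0],[[0,0,2],0],[[0,0,0],0]]'; python3 - <<'E'
from h import *
s=get_state();f=s['wrist_force'];print(inc(s['eef_pos']),s['eef_pos'],f,'axial',f[0]*.864+f[1]*.503)
E
```

```text
clock: 14.8
eef_pos: [0.4369, 0.1863, 0.0362]
tcp_rot: [0.965, 0.26, -0.003, 0.0]
wrist_force: [-10.8, -2.9, -1.7]
grip_width: -0.0
grip_force: 3.9
[-85.    1.3] [0.43691301 0.18634783 0.03617042] [-10.83340058  -2.88673371  -1.69393857] axial -10.812085154161414
```

```bash
python3 -m creep '[[[0,0,1],0],[[0,0,1],0],[[0,0,1],0],[[0,0,1],0],[[0,0,1],0],[[0,0,0],0]]'; python3 - <<'E'
from h import *
s=get_state();f=s['wrist_force'];print(inc(s['eef_pos']),s['eef_pos'],f,'axial',f[0]*.864+f[1]*.503)
p=read_camera('side');A=p['pixels'][90:240,225:395];cv2.imwrite('pics/c6.png',cv2.resize(A,None,fx=4,fy=4,interpolation=2)[:,:,::-1])
E
```

```text
clock: 15.4
eef_pos: [0.4368, 0.1863, 0.0312]
tcp_rot: [0.965, 0.26, -0.003, 0.0]
wrist_force: [-11.2, -2.5, -0.9]
grip_width: 0.0
grip_force: 3.4
[-85.1   1.3] [0.43676886 0.18627543 0.03120388] [-11.1909283   -2.47219142  -0.93646076] axial -10.912474338188526
```

```bash
python3 -m creep '[[[0,0,1],0],[[0,0,1],0],[[0,0,0],0]]'; python3 - <<'E'
from h import *
s=get_state();f=s['wrist_force'];print(inc(s['eef_pos']),s['eef_pos'],f,'axial',f[0]*.864+f[1]*.503)
p=read_camera('side');A=p['pixels'][90:240,225:395];cv2.imwrite('pics/c6.png',cv2.resize(A,None,fx=4,fy=4,interpolation=2)[:,:,::-1])
E
```

```text
clock: 15.75
eef_pos: [0.4368, 0.1862, 0.0294]
tcp_rot: [0.966, 0.26, -0.003, 0.0]
wrist_force: [-11.1, -4.3, 1.5]
grip_width: -0.0002
grip_force: 2.4
[-85.2   1.2] [0.43675004 0.18619976 0.0293939 ] [-11.10987399  -4.31675901   1.46353989] axial -11.770260909044916
```

View pics/c6.png

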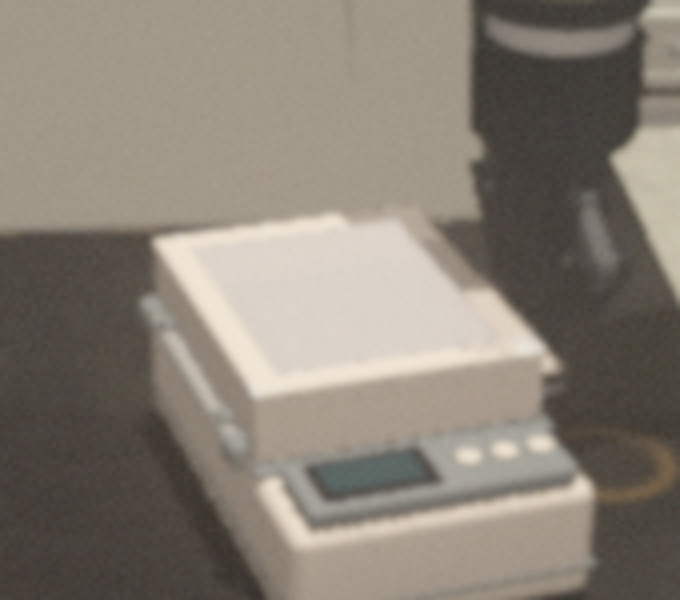

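```bash
python3 -m creep '[[[0,0,1],0],[[0,0,1],0],[[0,0,0],0]]'; python3 - <<'E'
from h import *
s=get_state();f=s['wrist_force'];print(inc(s['eef_pos']),s['eef_pos'],f,'axial',f[0]*.864+f[1]*.503)
E
```

```text
clock: 16.1
eef_pos: [0.4368, 0.1857, 0.0274]
tcp_rot: [0.966, 0.26, -0.003, 0.001]
wrist_force: [-9.8, -6.4, -0.2]
grip_width: 0.0001
grip_force: 0.0
[-85.4   0.7] [0.43680126 0.18565205 0.02740843] [-9.75390237 -6.37272743 -0.17128281] axial -11.632853548292218
```

```bash
python3 - <<'E'
from h import *
p=read_camera('side')
def W(x,y,z,q=(.511,.228,.527)):
    c,s=np.cos(q[2]),np.sin(q[2]);x/=1e3;y/=1e3;return np.array([q[0]+c*x-s*y,q[1]+s*x+c*y,z/1e3])
for a in (0,.03,.06):
    c,s=np.cos(a),np.sin(a)
    H=lambda x,h:(84+x*c+h*s, 64-x*s+h*c)
    o=[]
    for x,y,h in ((-4,78,32),(-132,78,32),(-132,78,0),(-157,46,-1)):
        X,Z=H(x,h);uv=proj(p,W(X,y,Z))[0];o.append(np.round([(uv[0]-225)*4,(uv[1]-90)*4]))
    print(a,np.array(o).tolist())
E
```

```text
0 [[259.0, 390.0], [546.0, 342.0], [541.0, 408.0], [562.0, 368.0]]
0.03 [[257.0, 391.0], [544.0, 334.0], [542.0, 400.0], [563.0, 359.0]]
0.06 [[255.0, 391.0], [543.0, 326.0], [542.0, 392.0], [563.0, 349.0]]
```

The hood corners in the picture, (258,390) and (545,355), match the model at a = 0, so it is shut. I back the finger straight off.

```bash
python3 -m creep '[[[-2,0,0],0],[[-4,0,0],0],[[-10,0,0],0],[[-25,0,0],0],[[-25,0,0],0],[[-20,0,-40],0],[[0,0,-40],0],[[0,0,0],0]]'; python3 - <<'E'
from h import *
s=get_state();f=s['wrist_force'];print(inc(s['eef_pos']),s['eef_pos'],f)
p=read_camera('side');A=p['pixels'][90:240,225:395];cv2.imwrite('pics/c7.png',cv2.resize(A,None,fx=4,fy=4,interpolation=2)[:,:,::-1])
g=cv2.imread('pics/c7.png',0).astype(int);h=cv2.imread('pics/c6.png',0).astype(int)
print('diff hood',np.abs(g-h)[200:450,150:470].mean(),np.abs(g-h)[340:420,480:545].mean())
E
```

```text
clock: 16.95
eef_pos: [0.3682, 0.1451, 0.1131]
tcp_rot: [0.966, 0.26, 0.004, -0.001]
wrist_force: [0.3, 0.9, -1.4]
grip_width: 0.0001
grip_force: 0.0
[-1.651e+02  1.000e-01] [0.36821412 0.14506081 0.11309911] [ 0.26218019  0.88794243 -1.43017008]
diff hood 4.0713 3.9223076923076925
```

View pics/c7.png

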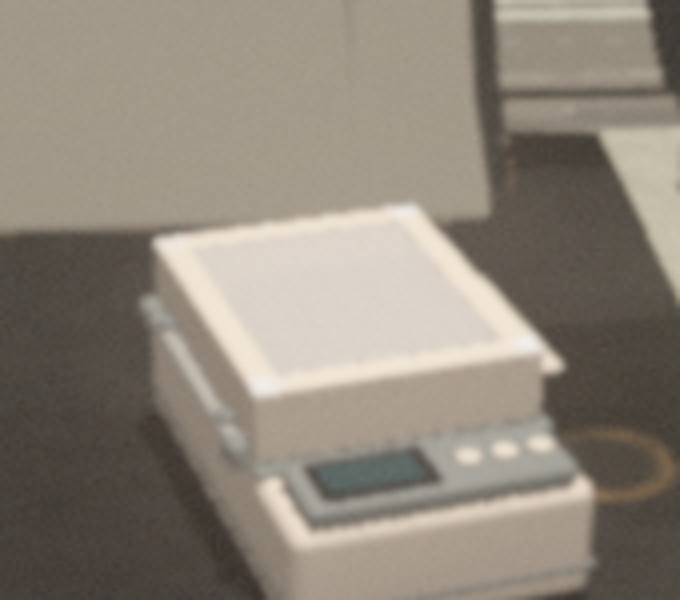

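The hood is shut, its lip is at (560,365) as the model predicts, and the arm is clear of it.

```bash
python3 -m creep '[[[0,0,0],0],[[0,0,0],0],[[0,0,0],0]]'; python3 -c "
from bench import *
print(close_job())"
```

```text
clock: 17.3
eef_pos: [0.3654, 0.1441, 0.1078]
tcp_rot: [0.966, 0.26, -0.001, 0.0]
wrist_force: [-0.2, -0.9, 0.2]
grip_width: 0.0005
grip_force: 0.0
the job is handed in; nothing more can be done
None
```

I pushed the plate home against its stop, tipped the hood, caught it on the finger at about 0.7 rad and lowered it shut without a slam; the job was handed in at 17.3 s with the arm clear, and no verdict came back.

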